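Dig the spanner out of the parts bin

ROBOT

A 6-joint arm with a two-finger parallel gripper is mounted at the origin on the work surface. World frame = base frame: x ahead of the robot, y to its left, z up, the work surface at z = 0. Lengths are in mm, angles in rad, forces in N, time in s.
With the tool pointing down it reaches from about 350 to 850 mm from the base axis. Payload 8.1 kg.
Tool frame: the origin (TCP) lies midway between the tips of the shut fingers; the grasp point (between the pads) lies 19 mm behind it; z points along the fingers, y is the direction in which the jaws open and shut (so a half turn about z gives the same grasp; the last joint's range is limited). The gripper opens to 85 mm and grips with 20 to 120 N. Pads are 22 mm wide; open, the fingers measure 114 mm over their backs; the gripper's body (76 mm by 85 mm) begins 54 mm behind the grasp point. The pads swing forward as they close: fully open they stand 13 mm farther back than shut.
Start: joints at [1.228, 0.13, 1.488, -0, 1.523, -0.085], TCP at [152.95, 580.182, 231.292] pointing down, gripper open.
Joint ranges: [-2.96, 2.96], [-0.89, 2.26], [0.02, 2.5], [-1.34, 4.48], [0, 2.73], [-2.66, 2.66]. Speed limits (rad/s): [2.39, 2.39, 2.79, 3.14, 3.14, 3.14].

INTERFACE

Orientations are given as a unit quaternion [x, y, z, w].
In Python, from workcell import arm gives the robot as it stands.
- The arm moves only by the shell command python3 -m inch 'ROWS' [FORCE]. ROWS is text: rows parted by semicolons, each of 7 numbers parted by spaces: the shift along the tool's x, y, z in cm, then the turn, a rotation vector about the tool's x, y, z in rad, then the gripper command: -1 is shut, 1 is fully open, values between are in proportion. A call has 1 to 10 rows; each row shifts and turns the commanded pose from where the row before left it, along the tool's axes as they then stand; what a row does not reach is not made up. A row lasts 1/10 s, in which the tool goes at most 50 mm and 8.59 degrees, less where a joint would pass 70% of its speed; a pose out of reach is approached as far as the arm can. A call with a gripper value outside its range is refused whole. The fingers move at their own pace and stop on an object; FORCE is the grip in N (left out, the last holds). Time passes only in rows, so rows that do not move let the fingers close. It gives the time, the measured TCP pose, the force and the opening at its end, in the units of the state.
- arm.get_obs(): the state, without advancing time (a new reading comes with each control period).
- arm.snapshot(name): name is "scene" or "side" or "wrist"; returns a dict with "color" (400x640x3 uint8, red, green, blue), "z_map" (400x640 float32, mm along the optical axis (not along the pixel's ray), 0 where there is no reading), "vertical_fov" (degrees; the focal length in pixels is half the picture's height over the tangent of half this angle, whatever the lens; pixels are square), "cx", "cy" (the principal point, pixels), "rvec" (rotation vector, rad) and "tvec" (3), from world to camera coordinates, as OpenCV has them. Camera axes: x right, y down, z forward; pixel columns grow to the right and rows downward; lengths in mm; the calibration is good to about 2 mm. The wrist camera is an equidistant fisheye: a pixel r from the principal point sees the ray r / f radians off the axis. A picture is of the moment at which its call begins.
- arm.job_done(): hands the job in, once; it reports no verdict.
Trained networks look in the newest picture that a camera, given by its name, has taken for a name from the list of things; names that differ only in an ending like _2 or _b are one class to them, and where a whole thing is asked for, a point or a joint stands for the part that bears it (a point fixed in the world has none). Each returns a list of dicts, best first, with "confidence" (0 to 1); they miss things now and then, are a little off and sometimes report something else, mostly with a low value. They report only what shows in the picture. A call takes as long as a camera call. They do not tell look-alikes from the thing itself.
- arm.search_frame(camera, target): "rect" ([centre column, centre row, width, height] as shares, 0 to 1, of the picture: columns of its width, rows of its height, round what is visible of it).
- arm.masks_of(camera, target): "region" (400x640 bool, what is visible of it) and "rect" ([centre column, centre row, width, height] as shares, 0 to 1, of the picture: columns of its width, rows of its height, round what is visible of it).
The state is a dict: "time": time; "joint_pos": joint angles; "qvel": joint speeds; "effort": joint torques, N m; "ee_pos": TCP position; "tool_rot": TCP orientation; "ft_force": force on the tool from outside, world axes, zero at the start; "moment": the same for the moment, N m; "width": finger opening in mm.
Only numpy, scipy, OpenCV 4.12 (cv2) and the standard library are available. Lean on these libraries where they do the work, as an engineer would, in place of code of your own. Each camera call takes 0.05 s, during which the arm holds its last target.

TASK

I need the spanner that is buried in the grey parts bin. Lift the arch-shaped bearing cap off it and stand the cap upright on its two feet in the clear half of the same bin, then take the spanner out and lay it flat on the thin plywood board, lengthways along the board and in its middle. Set both parts down, do not drop them, and leave the bearing cap standing there.

Things in the scene. Friction and masses are not known exactly. Their poses are not given: they have to be found in the camera images.
- cap_centre (a point): Steel bearing cap over the spanner's middle: arch on two legs with low ears, 32 mm along x, 98 along y (70 over the legs), 47 high, z up. The spanner runs through the arch along x (within 0.1 rad); opening 42 mm wide, 33 high; crown 14 thick. Grip the crown across its flat 32 mm faces (along x), tips 10 mm or more above the bin floor. Point: half-way up, 23.5 mm above the feet. 0.34-0.56 kg.
- spanner_centre (a point): Double open-ended steel spanner flat on the bin floor, 160 mm long along its x, 8 mm thick, z up. Straight shaft 18 mm wide along y over the middle 70 mm, jaws 36 mm wide at both ends, which look alike. Point: its centre, also centre of mass, 4 mm above its underside. 0.13-0.21 kg. The smaller spanner lying on the bench is another.
- bin: Fixed grey steel bin, open on top: outside 220 mm along x, 380 along y, 50 high; walls and floor 4 mm thick. Origin: centre of its underside, z up. Spanner and cap start in its positive-y half. The negative-y half is the clear one: only a bolt and a bushing lie by its end wall, 145 mm or more from the bin's middle, so the place x = 0, y = -80 mm is free for the cap.
- board: Fixed thin plywood board lying on the bench beside the bin: 240 mm along its x, 120 mm along its y, 4 mm thick. Origin: centre of its underside, z up.
Mind the look-alikes: they are no part of the job. Leave any black look-alike of the part that bears spanner_centre alone. Leave any turquoise look-alike of the part that bears cap_centre alone.

How it is judged (in metres and radians):
On the way:
1. the bearing cap stands released, upright, on the floor of the clear half of the bin, the spanner still in the bin (x of cap_centre in the frame of bin between -0.095 and 0.095 m and y of cap_centre in the frame of bin between -0.165 and -0.04 m and z of cap_centre in the frame of bin between 0.015 and 0.036 m and angle between cap_centre's own z axis and vertical below 0.17 rad and linear speed of cap below 0.02 m/s and contact force between the fingers and cap below 0.1 N and z of spanner_centre in the frame of bin below 0.03 m and x of spanner_centre in the frame of bin between -0.11 and 0.11 m and y of spanner_centre in the frame of bin between -0.19 and 0.19 m), for 0.2 s.
At the end, for the whole second after the job is handed in: Cap upright (10 deg) and at rest on the floor of the bin's clear half (negative y), its centre 40 mm or more past the bin's middle. Spanner flat and at rest on the plywood board, centre within 35 mm lengthways and 30 mm across of the board's middle, length within 17 deg of the board's long side (x of cap_centre in the frame of bin between -0.095 and 0.095 m and y of cap_centre in the frame of bin between -0.165 and -0.04 m and z of cap_centre in the frame of bin between 0.015 and 0.036 m and angle between cap_centre's own z axis and vertical below 0.17 rad and linear speed of each of cap, spanner below 0.02 m/s and x of spanner_centre in the frame of board between -0.035 and 0.035 m and y of spanner_centre in the frame of board between -0.03 and 0.03 m and z of spanner_centre in the frame of board between 0.004 and 0.016 m and angle between the x axis of spanner_centre and the x axis of board, either way round below 0.3 rad and angle between the z axis of spanner_centre and the z axis of board, either way round below 0.15 rad); the robot touches nothing.
It fails at once if the bearing cap is let go more than about 40 mm above the bin floor (z of cap_centre in the frame of bin above 0.07 m and contact force between the fingers and cap below 0.01 N).
It fails at once if the spanner is let go more than about 40 mm above the bench (z of spanner_centre in the frame of board above 0.05 m and contact force between the fingers and spanner below 0.01 N).
It also fails if it takes over 58 s, if anything falls off the work surface, if the arm or the gripper's body presses on something with over 40 N, if the wrist force passes 120 N, or if a joint passes its speed limit or range.

## Working session

There is one attempt and no reset: what is moved stays moved. The work goes in short steps, Python scripts to look and compute and a shell command to move; the robot and the scene stay as the last step left them, time stands still between calls to the robot, and variables do not carry over. Pictures are saved under pics/ and viewed, and the job is handed in when it is done.

```bash
ls; mkdir -p pics; cat > h.py <<'E'
import numpy as np,cv2
from workcell import arm
from scipy.spatial.transform import Rotation as R
def cam(s):
    f=200/np.tan(np.radians(s["vertical_fov"])/2)
    return f,R.from_rotvec(np.array(s["rvec"]).ravel()).as_matrix(),np.array(s["tvec"]).ravel()
def cloud(s,wrist=False):
    f,Rm,t=cam(s);z=s["z_map"]
    v,u=np.mgrid[0:400,0:640].astype(float)
    dx=(u-s["cx"]);dy=(v-s["cy"])
    if wrist:
        r=np.hypot(dx,dy)+1e-9;th=r/f
        k=np.tan(np.minimum(th,1.5))/r
    else:k=1/f
    P=np.stack([dx*k*z,dy*k*z,z],-1)
    W=(P-t)@Rm
    W[z<=0]=np.nan
    return W
def proj(s,p):
    f,Rm,t=cam(s);c=Rm@np.array(p)+t
    return c[0]/c[2]*f+s["cx"],c[1]/c[2]*f+s["cy"]
def save(s,n,box=None,k=1):
    c=s["color"][:,:,::-1]
    if box: c=c[box[1]:box[3],box[0]:box[2]]
    cv2.imwrite("pics/"+n,cv2.resize(c,None,fx=k,fy=k,interpolation=cv2.INTER_CUBIC))
E
python3 - <<'E'
from h import *
for n in["scene","side","wrist"]:
    s=arm.snapshot(n);save(s,n+"0.png")
    np.save(n+"0.npy",s,allow_pickle=True)
    for t in["cap_centre","spanner_centre","bin","board"]:
        print(n,t,[(round(d["confidence"],2),[int(a*b) for a,b in zip(d["rect"],[640,400,640,400])]) for d in arm.search_frame(n,t)][:4])
o=arm.get_obs();print(o["time"],o["ee_pos"],o["tool_rot"],o["width"],R.from_quat(o["tool_rot"]).as_matrix().round(3))
E
```

```text
pics
scene cap_centre [(0.94, [353, 271, 47, 42]), (0.89, [451, 335, 60, 38])]
scene spanner_centre [(0.68, [351, 271, 66, 53])]
scene bin [(0.89, [328, 261, 208, 169])]
scene board [(0.94, [199, 171, 86, 55])]
side cap_centre [(0.77, [350, 178, 15, 23]), (0.59, [348, 138, 28, 14])]
side spanner_centre [(0.88, [347, 181, 54, 11]), (0.79, [247, 183, 53, 13])]
side bin []
side board [(0.67, [355, 342, 140, 87])]
wrist cap_centre []
wrist spanner_centre [(0.96, [162, 276, 32, 38])]
wrist bin [(0.77, [169, 384, 52, 30])]
wrist board [(0.96, [51, 367, 49, 51])]
0.75 [152.93538405 580.19354103 231.33119752] [1.28521900e-01 9.91706671e-01 2.69853501e-05 5.99510216e-06] 85.36174783938674 [[-0.967  0.255  0.   ]
 [ 0.255  0.967  0.   ]
 [-0.     0.    -1.   ]]
```

View pics/scene0.png

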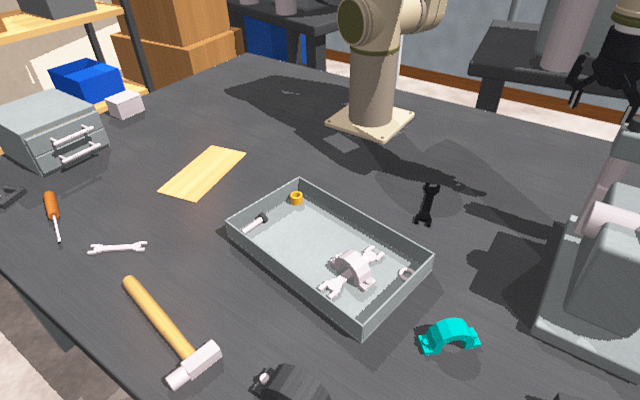

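View pics/side0.png

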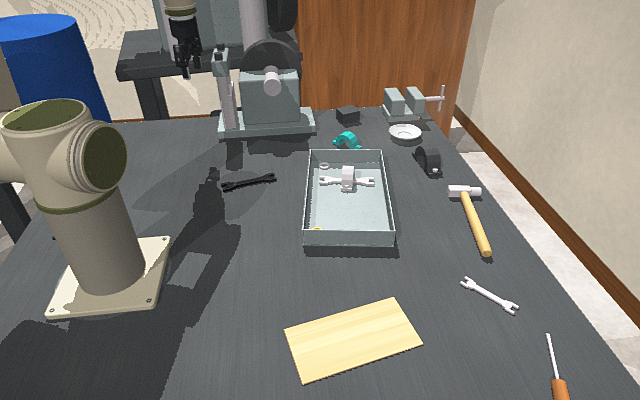

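View pics/wrist0.png

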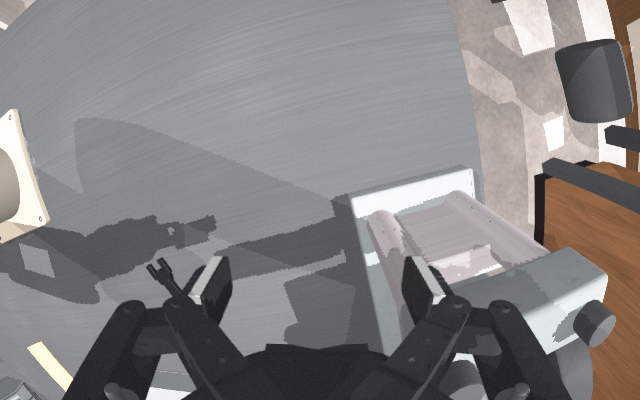

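The target cap and spanner are in the bin at scene (353,271). The others are the turquoise cap (451,335), the black spanner (427,204) and the small bench spanner (117,247), none of which is in the bin. Next I'll confirm this in a crop and measure.

```bash
python3 - <<'E'
from h import *
s=np.load("scene0.npy",allow_pickle=True).item();sd=np.load("side0.npy",allow_pickle=True).item()
save(s,"crop0.png",(220,170,440,345),3.4)
save(sd,"crop0s.png",(290,140,410,250),5)
for nm,c in(("scene",s),("side",sd)):
    W=cloud(c)
    # bench plane z
    X=W.reshape(-1,3);C=c["color"].reshape(-1,3).astype(int)
    reg=(X[:,0]>250)&(X[:,0]<900)&(X[:,1]>-300)&(X[:,1]<600)
    def rect(m,l):
        P=X[m];
        q=cv2.minAreaRect(P[:,:2].astype(np.float32));print(nm,l,len(P),np.round(np.median(P,0),1),[np.round(a,1) for a in q])
    print("bench z",np.nanmedian(X[reg&(X[:,2]<15)][:,2]))
    rim=reg&(X[:,2]>44)&(X[:,2]<56)
    # bbox from image region
    v,u=np.mgrid[0:400,0:640];u=u.ravel();v=v.ravel()
    b=(215,170,440,345) if nm=="scene" else (295,145,402,250)
    inb=(u>b[0])&(u<b[2])&(v>b[1])&(v<b[3])
    rim&=inb
    rect(rim,"rim")
    bb=(150,140,255,205) if nm=="scene" else (275,290,430,385)
    yel=(C[:,0]>C[:,2]+40)&(u>bb[0])&(u<bb[2])&(v>bb[1])&(v<bb[3])&(X[:,2]<20)&(X[:,2]>-10)
    rect(yel,"board")
E
```

```text
bench z 0.21799486020317668
scene rim 1888 [591.  284.2  48.7] [array([567.4, 211. ]), array([382.4, 223.1]), np.float64(80.7)]
scene board 2425 [ 516.4 -222.1    4. ] [array([ 499.4, -231.1]), array([248.8, 129.6]), np.float64(12.7)]
bench z 1.1805573954604562
side rim 863 [578.2 168.6  49.4] [array([568.5, 212.6]), array([386.7, 220.2]), np.float64(80.9)]
side board 6897 [ 494.3 -233.8    4.5] [array([ 501.3, -225.8]), array([243. , 124.9]), np.float64(12.4)]
```

View pics/crop0.png

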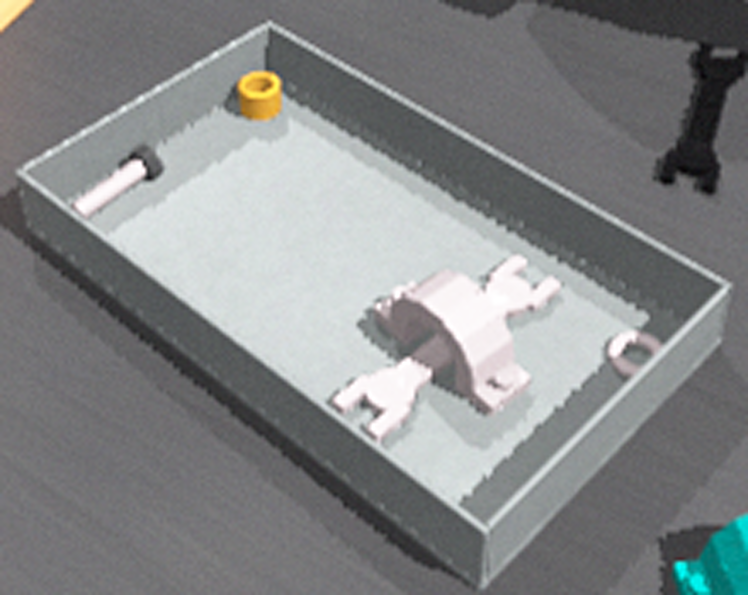

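The crop confirms the steel arch over the silver spanner in the bin. The ring, bolt and bushing are clear of it. Next I'll measure cap and spanner.

```bash
python3 - <<'E'
from h import *
a=np.radians(-9.2);ex=np.array([np.cos(a),np.sin(a)]);ey=np.array([-np.sin(a),np.cos(a)]);c0=np.array([568,212])
pts={}
for nm in("scene","side"):
    c=np.load(nm+"0.npy",allow_pickle=True).item();W=cloud(c)
    d=W[...,:2]-c0;bx=d@ex;by=d@ey;z=W[...,2]
    ins=(abs(bx)<102)&(abs(by)<182)
    print(nm,"floor z",np.nanmedian(z[ins&(z<7)]),"n",ins.sum())
    for lo,hi,l in((25,42,"cap mid"),(42,60,"crown"),(8.5,15,"low")):
        m=ins&(z>lo)&(z<hi)&(by>20)&(by<160)&(abs(bx)<95)
        x=bx[m];y=by[m]
        if m.sum()<5: continue
        q=cv2.minAreaRect(np.stack([x,y],1).astype(np.float32))
        print(nm,l,m.sum(),"bx",np.percentile(x,[2,50,98]).round(1),"by",np.percentile(y,[2,50,98]).round(1),[np.round(k,1) for k in q],z[m].max().round(1))
    # top view map
    im=np.zeros((380,220,3),np.uint8)
    m=ins
    ii=(by[m]+190).astype(int);jj=(bx[m]+110).astype(int)
    im[ii,jj,0]=np.clip(z[m]*4,0,255);im[ii,jj,1]=c["color"][m][:,0];im[ii,jj,2]=c["color"][m][:,2]
    pts[nm]=im
o=np.hstack([cv2.resize(p[190:],None,fx=1.8,fy=3*.6,interpolation=0) for p in pts.values()])
cv2.imwrite("pics/top.png",o)
for nm in("scene","side"):
    c=np.load(nm+"0.npy",allow_pickle=True).item()
    arm.snapshot(nm)
    W=cloud(c)
    for t in("cap_centre","spanner_centre"):
        for r in arm.masks_of(nm,t)[:3]:
            m=r["region"]; P=W[m];P=P[~np.isnan(P[:,0])]
            d=P[:,:2]-c0; b=np.stack([d@ex,d@ey],1)
            k=(abs(b)<[100,180]).all(1)
            if k.mean()<.6: continue
            q=cv2.minAreaRect(b[k].astype(np.float32))
            print(nm,t,round(r["confidence"],2),k.sum(),[np.round(x,1) for x in q],P[k][:,2].max())
E
```

```text
scene floor z 3.912306480546686 n 10651
scene cap mid 235 bx [-8.  16.9 23.5] by [ 49.  105.3 113.6] [array([ 5.2, 80.4]), array([68.8, 33.1]), np.float64(84.8)] 42.0
scene crown 348 bx [-11.    6.7  21.5] by [ 58.3  85.  103.8] [array([ 5. , 81.1]), array([50.1, 34.6]), np.float64(85.4)] 53.4
scene low 775 bx [-74.1  18.5  79.1] by [ 34.7  81.3 152.3] [array([-8.2, 84.8]), array([102.1, 183.3]), np.float64(69.4)] 15.0
side floor z 4.853526087750062 n 4868
side cap mid 78 bx [-11.4   2.8  16.9] by [44.6 50.  59. ] [array([ 2.7, 50.9]), array([16.6, 28.9]), np.float64(88.3)] 42.0
side crown 111 bx [-11.6   5.4  19.7] by [55.5 69.  92.4] [array([ 5.3, 78. ]), array([48. , 31.8]), np.float64(84.6)] 55.1
side low 293 bx [-75.1 -11.   78. ] by [ 31.7  74.8 155.3] [array([ 1.2, 94.3]), array([158.6, 136. ]), np.float64(2.0)] 15.0
scene cap_centre 0.83 861 [array([ 6.1, 80.8]), array([98.5, 33.7]), np.float64(85.4)] 53.42970207410253
scene spanner_centre 0.67 652 [array([ 2.1, 80. ]), array([ 40. , 159.3]), np.float64(88.6)] 43.710487058707514
scene spanner_centre 0.55 994 [array([-11.7,  77.7]), array([109.1,  68.9]), np.float64(83.0)] 53.42970207410253
side spanner_centre 0.64 279 [array([ 2.8, 76.7]), array([ 39.2, 158.3]), np.float64(87.1)] 16.31677396140525
side spanner_centre 0.6 292 [array([ 4.4, 79.8]), array([104.3,  33.8]), np.float64(84.7)] 55.09744609123725
```

View pics/top.png

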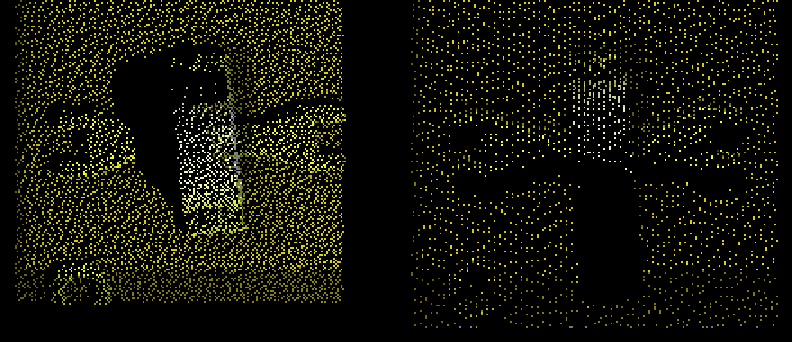

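Bin at (568,212), yaw -9.2°. Cap at about (586,290), yaw -14°. Spanner at yaw about -11.4°. Board at (500,-228), yaw 12.5°. First I rotate the tool by about 89° so the jaws open along the cap's x.

```bash
python3 -m inch '0 0 0 0 0 0.15 1;0 0 0 0 0 0.15 1;0 0 0 0 0 0.15 1;0 0 0 0 0 0.15 1;0 0 0 0 0 0.15 1;0 0 0 0 0 0.15 1;0 0 0 0 0 0.15 1;0 0 0 0 0 0.15 1;0 0 0 0 0 0.15 1;0 0 0 0 0 0.15 1' 40
cat > go.py <<'E'
# usage: go.py x y z yawdeg(of tool y): prints shift in tool axes(cm) at current orientation and turn about tool z
import sys
from h import *
o=arm.get_obs();M=R.from_quat(o["tool_rot"]).as_matrix();p=np.array(o["ee_pos"])
x,y,z,yaw=map(float,sys.argv[1:5])
d=M.T@(np.array([x,y,z])-p)/10
cur=np.arctan2(M[1,1],M[0,1]);dy=(np.radians(yaw)-cur+np.pi)%(2*np.pi)-np.pi
print("t",round(o["time"],2),"pos",p.round(1),"yaw",np.degrees(cur).round(2),"tilt",np.degrees(np.arccos(-M[2,2])).round(2),"w",round(o["width"],1),"F",np.round(o["ft_force"],1),"j",np.round(o["joint_pos"],2))
print("shift cm",d.round(2),"turn z",(-dy).round(3))
E
python3 go.py 586.1 290.3 110 -14
```

```text
time: 2.05
ee_pos: [152.9, 580.2, 231.3]
tool_rot: [0.772, 0.636, -0.0, 0.0]
ft_force: [0.7, -0.5, 0.0]
width: 85.6
t 2.05 pos [152.9 580.2 231.3] yaw -11.07 tilt 0.0 w 85.6 F [ 0.7 -0.5  0. ] j [1.23 0.13 1.49 0.   1.52 1.42]
shift cm [-20.13  48.08  12.13] turn z 0.051
```

```bash
python3 -m inch '-1.8 4.3 0.9 0 0 0 1;-1.8 4.3 0.9 0 0 0 1;-1.8 4.3 0.9 0 0 0 1;-1.8 4.3 0.9 0 0 0 1;-1.8 4.3 0.9 0 0 0 1;-1.8 4.3 0.9 0 0 0 1;-1.8 4.3 0.9 0 0 0 1;-1.8 4.3 0.9 0 0 0 1;-1.8 4.3 0.9 0 0 0 1;-1.8 4.3 0.9 0 0 0 1'
python3 go.py 586.1 290.3 140 -14
```

```text
time: 3.05
ee_pos: [543.5, 322.1, 141.1]
tool_rot: [0.77, 0.638, 0.0, 0.0]
ft_force: [1.1, 0.4, 0.5]
width: 85.4
t 3.05 pos [543.5 322.1 141.1] yaw -10.72 tilt 0.02 w 85.4 F [1.1 0.4 0.5] j [0.45 0.27 1.5  0.   1.37 0.64]
shift cm [-2.33  4.78  0.11] turn z 0.057
```

```bash
python3 -m inch '-1.2 2.4 0 0 0 0 1;-1 2.4 0 0 0 0 1;0 0 0 0 0 0.06 1;0 0 0 0 0 0 1'
python3 - <<'E'
from h import *
s=arm.snapshot("wrist");save(s,"w1.png");np.save("w1.npy",s,allow_pickle=True)
s=arm.snapshot("scene");save(s,"s1.png",(220,120,460,345),3);np.save("s1.npy",s,allow_pickle=True)
E
python3 go.py 586.1 290.3 70 -14
```

```text
time: 3.45
ee_pos: [585.7, 292.1, 141.0]
tool_rot: [0.79, 0.614, -0.0, -0.0]
ft_force: [-0.2, 0.8, -0.9]
width: 85.2
t 3.55 pos [584.8 293.  141.1] yaw -14.06 tilt 0.03 w 85.3 F [-0.  -0.5 -0.5] j [0.39 0.33 1.42 0.   1.39 0.63]
shift cm [-0.23  0.2   7.11] turn z -0.001
```

View pics/w1.png

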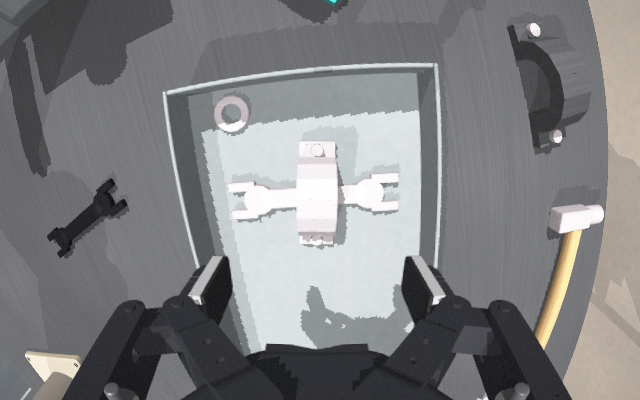

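View pics/s1.png

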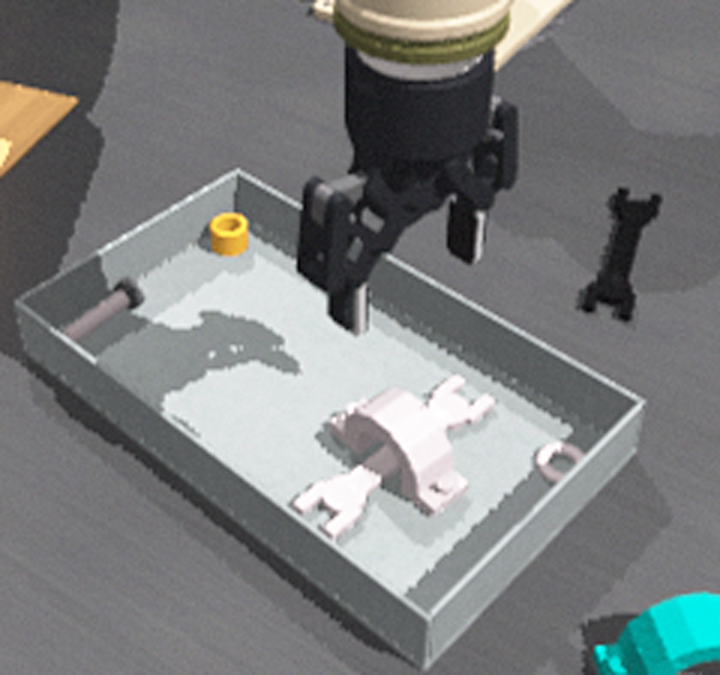

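The wrist view shows the cap at (318,193), square between the fingers, with the spanner running left to right under it. I'll measure both from the wrist cloud.

```bash
python3 - <<'E'
from h import *
s=np.load("w1.npy",allow_pickle=True).item();W=cloud(s,True);z=W[...,2]
v,u=np.mgrid[0:400,0:640]
box=(u>222)&(u<410)&(v>130)&(v<255)
print("floor",np.nanmedian(z[box&(z<8)]))
def rr(m,l):
    P=W[m];q=cv2.minAreaRect(P[:,:2].astype(np.float32));print(l,m.sum(),[np.round(k,1) for k in q],np.round(np.percentile(P[:,2],[5,50,95]),1))
rr(box&(z>40)&(u>285)&(u<350),"crown")
rr(box&(z>9.5)&(u>290)&(u<345),"cap all")
rr(box&(z>9)&((u<290)|(u>348)),"spanner ends")
# rim
rim=(abs(z-50)<5)&(u>155)&(u<445)&(v>55)&(v<270)&(W[...,1]>150)
P=W[rim];print(np.nanmin(P,0),np.nanmax(P,0))
C=s["color"].astype(int)
for m,l in((box&(C.min(2)>228),"bright"),):
    rr(m&~np.isnan(z),l)
E
```

```text
floor 3.394641246531869
crown 2347 [array([585.9, 291.2]), array([52.1, 32.7]), np.float64(75.2)] [41.8 48.4 51. ]
cap all 4199 [array([586.4, 290. ]), array([98.1, 49.2]), np.float64(75.7)] [12.  43.4 50.8]
spanner ends 2674 [array([581.9, 289.9]), array([ 36.9, 158.3]), np.float64(79.2)] [10.1 11.3 12.4]
[465.15017019 207.08774593  45.00679855] [705.2155411  416.55063513  52.55735187]
bright 6000 [array([580.6, 290.2]), array([104.2, 163.5]), np.float64(69.0)] [10.4 13.4 50.7]
```

```bash
python3 -m inch '-0.2 0.2 3 0 0 0.005 1;0 0 3 0 0 0 1;0 0 2 0 0 0 1;0 0 1 0 0 0 1;0 0 0 0 0 0 1;0 0 0 0 0 0 1'
python3 go.py 586.1 290.7 18 -14.3
```

```text
time: 4.15
ee_pos: [586.9, 291.0, 52.5]
tool_rot: [0.79, 0.613, 0.001, 0.0]
ft_force: [-0.3, 0.7, 0.3]
width: 85.6
t 4.15 pos [586.9 291.   52.5] yaw -14.38 tilt 0.08 w 85.6 F [-0.3  0.7  0.3] j [0.38 0.42 1.49 0.   1.24 0.63]
shift cm [-0.05 -0.08  3.45] turn z -0.001
```

```bash
python3 -m inch '0 -0.05 1.5 0 0 0 1;0 0 1 0 0 0 1;0 0 0.9 0 0 0 1;0 0 0 0 0 0 1;0 0 0 0 0 0 1'
python3 go.py 586.1 290.7 18 -14.3
python3 - <<'E'
from h import *
for n in("scene","side"):
    s=arm.snapshot(n);save(s,"d_%s.png"%n,(270,190,430,320) if n=="scene" else (290,110,410,210),5);
E
```

```text
time: 4.65
ee_pos: [585.7, 290.3, 16.7]
tool_rot: [0.79, 0.613, -0.001, -0.0]
ft_force: [-0.3, -0.0, 0.4]
width: 85.0
t 4.65 pos [585.7 290.3  16.7] yaw -14.44 tilt 0.06 w 85.0 F [-0.3 -0.   0.4] j [ 0.38  0.46  1.5  -0.    1.18  0.63]
shift cm [ 0.05  0.03 -0.13] turn z -0.002
```

View pics/d_scene.png

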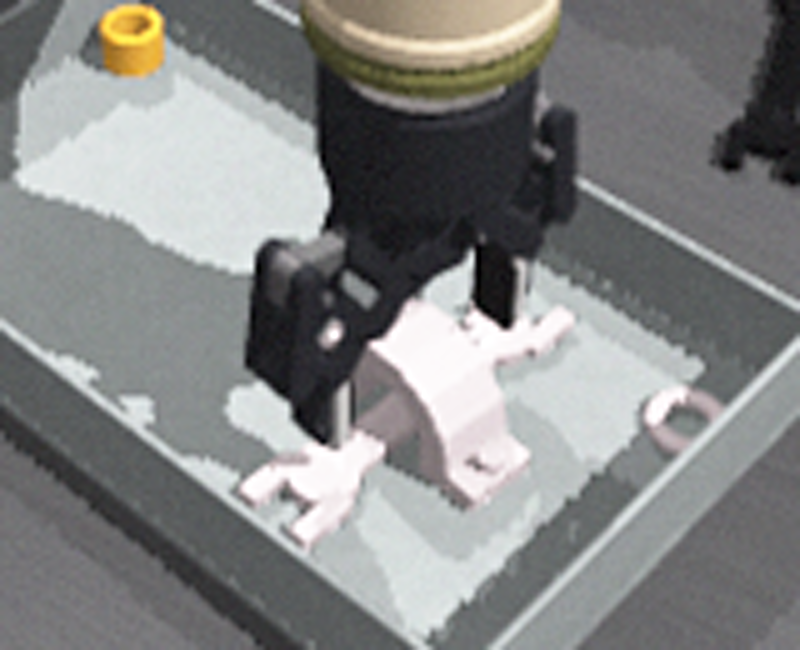

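Fingers straddle the crown along the spanner's length. Closing.

```bash
python3 -m inch '0 0 0 0 0 0 -1;0 0 0 0 0 0 -1;0 0 0 0 0 0 -1;0 0 0 0 0 0 -1;0 0 0 0 0 0 -1;0 0 0 0 0 0 -1;0 0 0 0 0 0 -1;0 0 0 0 0 0 -1' 80
python3 go.py 586.1 290.7 18 -14.3
```

```text
time: 5.55
ee_pos: [586.2, 290.6, 17.7]
tool_rot: [0.79, 0.613, 0.0, 0.0]
ft_force: [-3.2, -0.6, 5.5]
width: 31.2
t 5.55 pos [586.2 290.6  17.7] yaw -14.44 tilt 0.02 w 31.2 F [-3.2 -0.6  5.5] j [0.38 0.46 1.5  0.   1.18 0.63]
shift cm [ 0.01 -0.01 -0.03] turn z -0.002
```

```bash
python3 -m inch '0 0 -0.5 0 0 0 -1;0 0 -1 0 0 0 -1;0 0 -1.5 0 0 0 -1;0 0 -1.5 0 0 0 -1;0 0 -1 0 0 0 -1;0 0 0 0 0 0 -1;0 0 0 0 0 0 -1'
python3 go.py 555.2 133 73 -9.2
python3 - <<'E'
from h import *
for n in("scene","side"):
    s=arm.snapshot(n);save(s,"e_%s.png"%n,(270,170,430,300) if n=="scene" else (290,110,410,210),5);
E
```

```text
time: 6.25
ee_pos: [586.3, 290.7, 72.8]
tool_rot: [0.79, 0.613, 0.0, 0.0]
ft_force: [0.3, -0.9, -3.4]
width: 30.8
t 6.25 pos [586.3 290.7  72.8] yaw -14.44 tilt 0.06 w 30.8 F [ 0.3 -0.9 -3.4] j [ 0.38  0.39  1.48 -0.    1.27  0.63]
shift cm [-16.04   0.92  -0.02] turn z -0.091
```

View pics/e_scene.png

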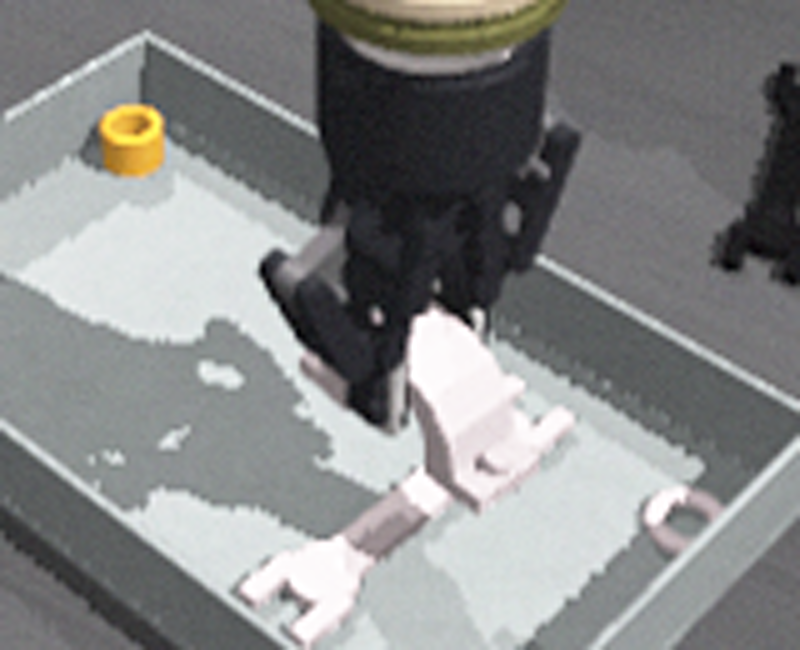

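```bash
python3 -m inch '-1.5 0.1 0 0 0 0 -1;-3 0.2 0 0 0 0 -1;-3.5 0.2 0 0 0 0 -1;-3.5 0.2 0 0 0 0 -1;-3 0.2 0 0 0 0 -1;-1.5 0 0 0 0 0 -1;0 0 0 0 0 -0.09 -1;0 0 0 0 0 0 -1;0 0 0 0 0 0 -1'
python3 go.py 555.2 133 19 -9.2
```

```text
time: 7.25
ee_pos: [554.7, 133.5, 72.1]
tool_rot: [0.763, 0.647, -0.0, -0.0]
ft_force: [0.1, 0.4, -3.4]
width: 31.2
t 7.25 pos [554.7 133.5  72.1] yaw -9.41 tilt 0.02 w 31.2 F [ 0.1  0.4 -3.4] j [0.15 0.18 1.73 0.   1.23 0.31]
shift cm [-0.04  0.06  5.31] turn z -0.004
```

```bash
python3 -m inch '0 0 1.5 0 0 0 -1;0 0 1.5 0 0 0 -1;0 0 1 0 0 0 -1;0 0 0.5 0 0 0 -1;0 0 0.4 0 0 0 -1;0 0 0.2 0 0 0 -1;0 0 0 0 0 0 -1;0 0 0 0 0 0 -1'
python3 go.py 555.2 133 18 -9.2
```

```text
time: 8.05
ee_pos: [555.3, 133.4, 21.8]
tool_rot: [0.762, 0.648, 0.0, 0.0]
ft_force: [0.4, -0.2, -2.9]
width: 31.1
t 8.05 pos [555.3 133.4  21.8] yaw -9.28 tilt 0.05 w 31.1 F [ 0.4 -0.2 -2.9] j [ 0.15  0.25  1.75 -0.    1.14  0.31]
shift cm [-0.04 -0.01  0.38] turn z -0.001
```

```bash
python3 -m inch '0 0 0.1 0 0 0 -1;0 0 0.1 0 0 0 -1;0 0 0 0 0 0 -1'
python3 go.py 555.2 133 18 -9.2
```

```text
time: 8.35
ee_pos: [554.8, 133.3, 19.3]
tool_rot: [0.762, 0.648, 0.0, -0.0]
ft_force: [-1.1, 0.5, -3.6]
width: 30.8
t 8.35 pos [554.8 133.3  19.3] yaw -9.29 tilt 0.0 w 30.8 F [-1.1  0.5 -3.6] j [0.15 0.26 1.75 0.   1.13 0.31]
shift cm [-0.03  0.04  0.13] turn z -0.001
```

```bash
python3 -m inch '0 0 0.1 0 0 0 -1;0 0 0.05 0 0 0 -1;0 0 0 0 0 0 -1'
python3 go.py 555.2 133 18 -9.2
```

```text
time: 8.65
ee_pos: [554.9, 133.3, 17.8]
tool_rot: [0.762, 0.648, 0.0, -0.0]
ft_force: [0.1, -1.0, -3.0]
width: 30.9
t 8.65 pos [554.9 133.3  17.8] yaw -9.28 tilt 0.0 w 30.9 F [ 0.1 -1.  -3. ] j [0.15 0.26 1.75 0.   1.13 0.31]
shift cm [-0.03  0.04 -0.02] turn z -0.001
```

```bash
python3 -m inch '0 0 0.05 0 0 0 -1;0 0 0 0 0 0 -1'
python3 -m inch '0 0 0.05 0 0 0 -1;0 0 0 0 0 0 -1'
```

```text
time: 8.85
ee_pos: [554.9, 133.3, 17.7]
tool_rot: [0.762, 0.648, -0.0, 0.0]
ft_force: [-3.4, -1.0, 2.6]
width: 31.0
time: 9.05
ee_pos: [554.9, 133.3, 17.7]
tool_rot: [0.762, 0.648, -0.0, 0.0]
ft_force: [-6.5, -1.5, 8.2]
width: 30.9
```

Contact on the floor. Opening slowly.

```bash
python3 -m inch '0 0 0 0 0 0 -0.1;0 0 0 0 0 0 0.1;0 0 0 0 0 0 0.4;0 0 0 0 0 0 0.7;0 0 0 0 0 0 1;0 0 0 0 0 0 1;0 0 0 0 0 0 1;0 0 0 0 0 0 1'
python3 -m inch '0 0 -1 0 0 0 1;0 0 -2 0 0 0 1;0 0 -3 0 0 0 1;0 0 -4 0 0 0 1;0 0 -3 0 0 0 1;0 0 0 0 0 0 1'
python3 go.py 582 290 130 79.2
python3 - <<'E'
from h import *
s=arm.snapshot("scene");save(s,"f_scene.png",(220,120,460,345),3)
s=arm.snapshot("wrist");save(s,"f_w.png");W=cloud(s,True);np.save("w2.npy",s,allow_pickle=True)
z=W[...,2];a=np.radians(-9.2);d=W[...,:2]-[568,212]
bx=d@[np.cos(a),np.sin(a)];by=d@[-np.sin(a),np.cos(a)]
m=(abs(bx)<70)&(by>-135)&(by<-20)&(z>9.5)&(z<60)
P=np.stack([bx[m],by[m]],1).astype(np.float32);print(m.sum(),cv2.minAreaRect(P),np.percentile(z[m],[50,98]))
E
```

```text
time: 9.85
ee_pos: [554.8, 133.3, 16.8]
tool_rot: [0.762, 0.648, -0.0, -0.0]
ft_force: [-0.0, 0.2, 0.3]
width: 85.8
time: 10.45
ee_pos: [558.5, 133.9, 153.8]
tool_rot: [0.762, 0.648, 0.004, 0.003]
ft_force: [0.5, 0.2, 1.0]
width: 85.1
t 10.45 pos [558.5 133.9 153.8] yaw -9.28 tilt 0.59 w 85.1 F [0.5 0.2 1. ] j [ 0.15  0.1   1.66 -0.    1.37  0.31]
shift cm [15.78 -0.22  2.43] turn z -1.544
3695 ((-0.4869232177734375, -79.44706726074219), (98.36622619628906, 32.52684020996094), 89.44696044921875) [43.84130746 51.23049722]
```

View pics/f_scene.png

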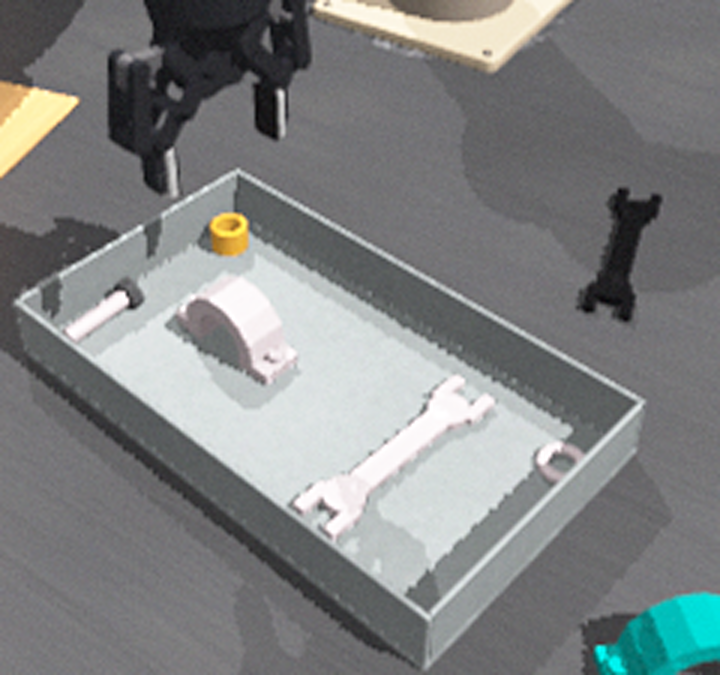

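View pics/f_w.png

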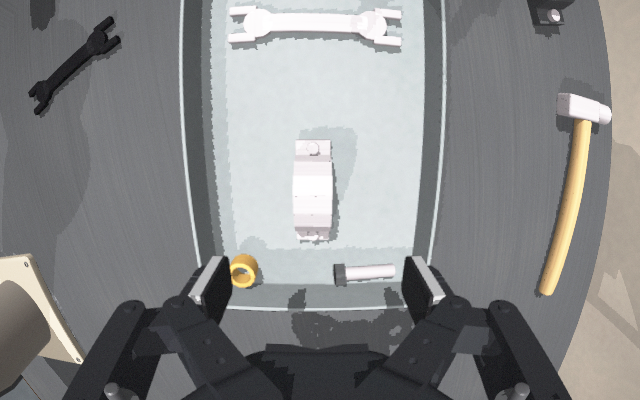

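The cap stands upright at bin (-0.5,-79) with its top at z 51, and the spanner lies uncovered. Next I move over the spanner and turn the tool.

```bash
python3 -m inch '4 0 0 0 0 0 1;4 0 0 0 0 0 1;4 0 0 0 0 0 1;3.4 0 0 0 0 0 1;0 0 0 0 0 0.15 1;0 0 0 0 0 0.15 1;0 0 0 0 0 0.15 1;0 0 0 0 0 0.15 1;0 0 0 0 0 0.15 1;0 0 0 0 0 0.15 1'
python3 -m inch '0 0 0 0 0 0.15 1;0 0 0 0 0 0.15 1;0 0 0 0 0 0.15 1;0 0 0 0 0 0.15 1;0 0 0 0 0 0.1 1;0 0 0 0 0 0 1;0 0 0 0 0 0 1'
python3 go.py 582 290 60 -100.8
python3 - <<'E'
from h import *
s=arm.snapshot("wrist");save(s,"g_w.png");W=cloud(s,True);z=W[...,2]
a=np.radians(-9.2);d=W[...,:2]-[568,212]
bx=d@[np.cos(a),np.sin(a)];by=d@[-np.sin(a),np.cos(a)]
m=(abs(bx)<95)&(by>45)&(by<115)&(z>8)&(z<20)
q=cv2.minAreaRect(W[m][:,:2].astype(np.float32));print(m.sum(),q,np.percentile(z[m],[5,50,98]))
E
```

```text
time: 11.55
ee_pos: [578.5, 284.9, 144.6]
tool_rot: [0.969, 0.249, -0.002, 0.0]
ft_force: [0.4, -0.3, 0.5]
width: 85.4
time: 12.25
ee_pos: [578.9, 285.0, 145.4]
tool_rot: [0.996, -0.094, -0.001, 0.001]
ft_force: [0.5, -0.2, 0.2]
width: 85.5
t 12.25 pos [578.9 285.  145.4] yaw -100.77 tilt 0.13 w 85.5 F [ 0.5 -0.2  0.2] j [ 0.38  0.3   1.45 -0.    1.39  2.14]
shift cm [ 0.23 -0.56  8.54] turn z 0.0
3776 ((581.5402221679688, 289.45269775390625), (36.4116325378418, 158.50241088867188), 79.3525390625) [10.13162988 11.33949675 12.71565081]
```

View pics/g_w.png

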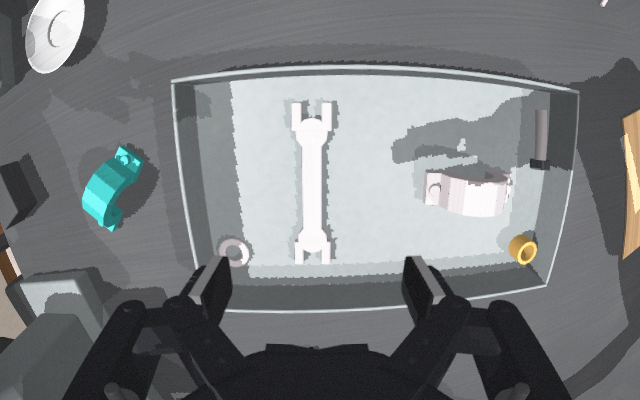

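```bash
python3 -m inch '0.2 -0.5 2 0 0 0 1;0 0 3 0 0 0 1;0 0 3 0 0 0 1;0 0 2 0 0 0 1;0 0 1.5 0 0 0 1;0 0 1 0 0 0 1;0 0 0 0 0 0 1;0 0 0 0 0 0 1'
python3 go.py 581.7 289.7 5.5 -100.7
```

```text
time: 13.1
ee_pos: [583.2, 290.1, 22.7]
tool_rot: [0.995, -0.095, 0.001, -0.0]
ft_force: [1.0, -0.7, -0.3]
width: 85.4
t 13.1 pos [583.2 290.1  22.7] yaw -100.93 tilt 0.07 w 85.4 F [ 1.  -0.7 -0.3] j [ 0.38  0.44  1.51 -0.    1.19  2.14]
shift cm [-0.14  0.07  1.72] turn z -0.004
```

```bash
python3 -m inch '-0.1 0.05 0.7 0 0 0 1;0 0 0.5 0 0 0 1;0 0 0.3 0 0 0 1;0 0 0.1 0 0 0 1;0 0 0 0 0 0 0;0 0 0 0 0 0 0;0 0 0 0 0 0 0'
python3 go.py 581.7 289.7 5.5 -100.7
```

```text
time: 13.8
ee_pos: [581.7, 289.6, 6.1]
tool_rot: [0.995, -0.095, 0.0, -0.0]
ft_force: [-0.5, 0.3, -0.1]
width: 44.2
t 13.8 pos [581.7 289.6   6.1] yaw -100.95 tilt 0.02 w 44.2 F [-0.5  0.3 -0.1] j [0.38 0.46 1.52 0.   1.16 2.15]
shift cm [-0.   -0.01  0.06] turn z -0.004
```

```bash
python3 -m inch '0 0 0.05 0 0 0 -0.3;0 0 0 0 0 0 -0.6;0 0 0 0 0 0 -1;0 0 0 0 0 0 -1;0 0 0 0 0 0 -1;0 0 0 0 0 0 -1;0 0 0 0 0 0 -1' 70
python3 go.py 581.7 289.7 5.5 -100.7
python3 -m inch '0 0 -0.5 0 0 0 -1;0 0 -1 0 0 0 -1;0 0 -1 0 0 0 -1;0 0 -0.5 0 0 0 -1;0 0 0 0 0 0 -1;0 0 0 0 0 0 -1'
python3 - <<'E'
from h import *
s=arm.snapshot("scene");save(s,"h_s.png",(270,170,430,320),5)
s=arm.snapshot("wrist");save(s,"h_w.png")
E
```

```text
time: 14.5
ee_pos: [581.7, 289.6, 5.6]
tool_rot: [0.995, -0.095, 0.0, -0.0]
ft_force: [-1.3, -0.2, 5.1]
width: 15.4
t 14.5 pos [581.7 289.6   5.6] yaw -100.95 tilt 0.02 w 15.4 F [-1.3 -0.2  5.1] j [0.38 0.46 1.52 0.   1.16 2.15]
shift cm [-0.   -0.01  0.01] turn z -0.004
time: 15.1
ee_pos: [581.7, 289.6, 35.6]
tool_rot: [0.995, -0.095, 0.0, -0.0]
ft_force: [-0.4, 0.7, -1.2]
width: 15.2
```

View pics/h_s.png

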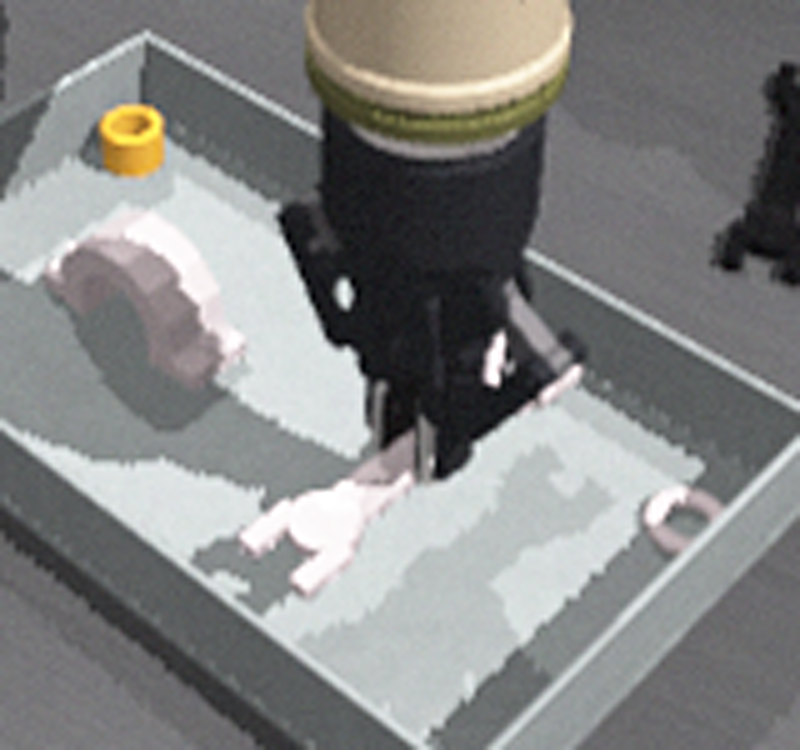

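View pics/h_w.png

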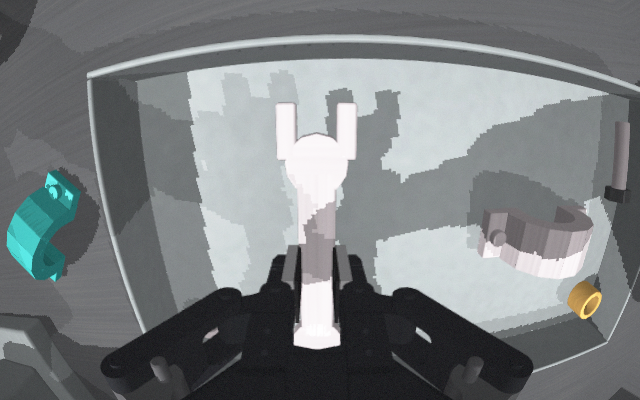

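The spanner is held level and centred. I lift higher and carry it to the board.

```bash
python3 -m inch '0 0 -2 0 0 0 -1;0 0 -3 0 0 0 -1;0 0 -3 0 0 0 -1;0 0 -2 0 0 0 -1;0 0 -0.5 0 0 0 -1;0 0 0 0 0 0 -1;0 0 0 0 0 0 -1'
python3 go.py 500 -228 130 -77.5
```

```text
time: 15.9
ee_pos: [580.6, 289.1, 138.3]
tool_rot: [0.995, -0.095, -0.001, 0.001]
ft_force: [0.5, 0.4, -2.0]
width: 15.5
t 15.9 pos [580.6 289.1 138.3] yaw -100.96 tilt 0.16 w 15.5 F [ 0.5  0.4 -2. ] j [ 0.38  0.32  1.44 -0.    1.38  2.15]
shift cm [ 1.92 52.3   0.9 ] turn z -0.409
```

```bash
python3 -m inch '0 1.5 0 0 0 0 -1;0.1 3 0 0 0 0 -1;0.2 4 0 0 0 0 -1;0.2 4.5 0 0 0 0 -1;0.2 4.5 0 0 0 0 -1;0.2 4.5 0 0 0 0 -1;0.2 4.5 0 0 0 0 -1;0.2 4.5 0 0 0 0 -1;0.2 4.5 0 0 0 0 -1;0.2 4 0 0 0 0 -1'
python3 go.py 500 -228 130 -77.5
```

```text
time: 16.9
ee_pos: [521.1, -103.9, 138.9]
tool_rot: [0.995, -0.096, -0.001, 0.0]
ft_force: [0.3, 0.7, -1.5]
width: 15.5
t 16.9 pos [ 521.1 -103.9  138.9] yaw -101.0 tilt 0.12 w 15.5 F [ 0.3  0.7 -1.5] j [-0.29  0.01  1.79 -0.    1.35  1.47]
shift cm [ 0.3  12.58  0.89] turn z -0.41
```

```bash
python3 -m inch '0.1 3.5 0 0 0 0 -1;0.1 3.5 0 0 0 0 -1;0.1 3 0 0 0 0 -1;0 2 0 0 0 0 -1;0 0 0 0 0 -0.14 -1;0 0 0 0 0 -0.14 -1;0 0 0 0 0 -0.13 -1;0 0 0 0 0 0 -1;0 0 0 0 0 0 -1'
python3 go.py 500 -228 40 -77.5
python3 - <<'E'
from h import *
s=arm.snapshot("wrist");save(s,"i_w.png");np.save("w3.npy",s,allow_pickle=True);W=cloud(s,True);z=W[...,2];C=s["color"].astype(int)
m=(C[...,0]>C[...,2]+40)&(abs(z-4)<5)&(W[...,0]>350)&(W[...,0]<650)&(W[...,1]<-120)&(W[...,1]>-340)
print(m.sum(),cv2.minAreaRect(W[m][:,:2].astype(np.float32)))
s=arm.snapshot("side");save(s,"i_s.png",(230,230,460,390),3.4)
E
```

```text
time: 17.8
ee_pos: [502.3, -219.9, 139.3]
tool_rot: [0.994, 0.107, -0.001, -0.0]
ft_force: [0.6, 0.6, -1.0]
width: 15.4
t 17.8 pos [ 502.3 -219.9  139.3] yaw -77.7 tilt 0.1 w 15.4 F [ 0.6  0.6 -1. ] j [-0.51  0.06  1.74 -0.    1.35  0.85]
shift cm [-0.38  0.76  9.93] turn z -0.004
17396 ((504.65252685546875, -227.00692749023438), (233.5203399658203, 122.12252044677734), 12.301654815673828)
```

View pics/i_w.png

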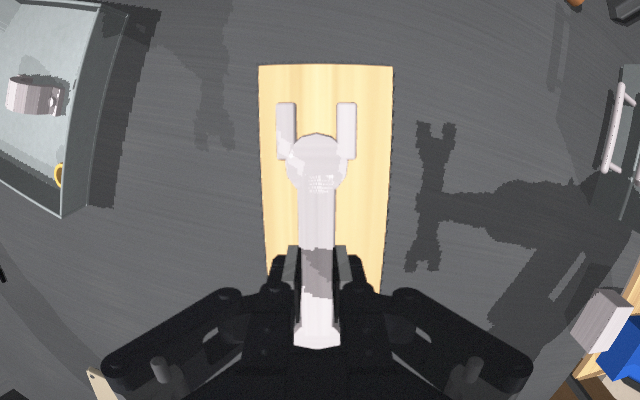

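View pics/i_s.png

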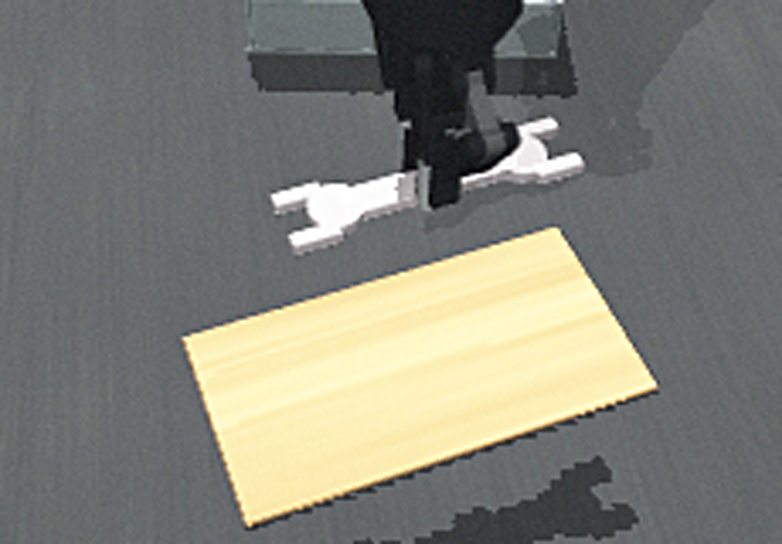

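```bash
python3 -m inch '-0.3 0.8 2 0 0 0 -1;0 0 3 0 0 0 -1;0 0 3 0 0 0 -1;0 0 2 0 0 0 -1;0 0 1.5 0 0 0 -1;0 0 0.7 0 0 0 -1;0 0 0.3 0 0 0 -1;0 0 0 0 0 0 -1;0 0 0 0 0 0 -1'
python3 go.py 500.5 -228 5.6 -77.5
```

```text
time: 18.8
ee_pos: [503.0, -228.8, 16.5]
tool_rot: [0.994, 0.109, 0.001, 0.001]
ft_force: [-0.0, 0.1, -1.3]
width: 15.8
t 18.8 pos [ 503.  -228.8   16.5] yaw -77.47 tilt 0.11 w 15.8 F [-0.   0.1 -1.3] j [-0.52  0.22  1.81  0.    1.12  0.83]
shift cm [-0.23 -0.13  1.09] turn z 0.0
```

```bash
python3 -m inch '-0.1 0 0.3 0 0 0 -1;0 0 0.3 0 0 0 -1;0 0 0.2 0 0 0 -1;0 0 0.1 0 0 0 -1;0 0 0 0 0 0 -1'
python3 -m inch '0 0 0.1 0 0 0 -1;0 0 0 0 0 0 -1'
```

```text
time: 19.3
ee_pos: [500.9, -228.4, 6.0]
tool_rot: [0.994, 0.109, -0.0, -0.0]
ft_force: [-0.4, 0.8, -1.3]
width: 15.6
time: 19.5
ee_pos: [501.2, -228.6, 5.6]
tool_rot: [0.994, 0.109, -0.0, 0.0]
ft_force: [-1.9, 1.0, 3.2]
width: 15.6
```

```bash
python3 -m inch '0 0 0 0 0 0 -0.6;0 0 0 0 0 0 -0.4;0 0 0 0 0 0 -0.2;0 0 0 0 0 0 0.2;0 0 0 0 0 0 0.6;0 0 0 0 0 0 1;0 0 0 0 0 0 1;0 0 0 0 0 0 1'
python3 -m inch '0 0 -1 0 0 0 1;0 0 -2 0 0 0 1;0 0 -3 0 0 0 1;0 0 -4 0 0 0 1;0 0 -3 0 0 0 1;0 0 0 0 0 0 1;0 0 0 0 0 0 1'
python3 - <<'E'
from h import *
s=arm.snapshot("wrist");save(s,"j_w.png");W=cloud(s,True);z=W[...,2]
C=s["color"].astype(int)
a=np.radians(12.4);d=W[...,:2]-[501,-227.5];bx=d@[np.cos(a),np.sin(a)];by=d@[-np.sin(a),np.cos(a)]
m=(abs(bx)<112)&(abs(by)<52)&(z>7.5)&(z<25)
print("spanner in board frame",m.sum(),cv2.minAreaRect(np.stack([bx[m],by[m]],1).astype(np.float32)),np.percentile(z[m],[5,50,98]))
s=arm.snapshot("scene");save(s,"j_s.png",(140,120,440,345),2.6)
W=cloud(s);z=W[...,2];a=np.radians(-9.2);d=W[...,:2]-[568,212]
bx=d@[np.cos(a),np.sin(a)];by=d@[-np.sin(a),np.cos(a)]
m=(abs(bx)<70)&(by>-135)&(by<-20)&(z>9.5)&(z<60)
print("cap in bin frame",cv2.minAreaRect(np.stack([bx[m],by[m]],1).astype(np.float32)),np.percentile(z[m],98))
print(arm.get_obs()["time"],arm.get_obs()["ee_pos"])
E
```

```text
time: 20.3
ee_pos: [501.1, -228.5, 5.3]
tool_rot: [0.994, 0.109, 0.0, 0.0]
ft_force: [0.3, 0.2, -0.8]
width: 85.1
time: 21.0
ee_pos: [501.9, -229.0, 137.0]
tool_rot: [0.994, 0.109, 0.001, 0.001]
ft_force: [-0.1, 0.2, -0.8]
width: 85.4
spanner in board frame 4000 ((1.4372482299804688, -0.3730792999267578), (158.00518798828125, 36.15847396850586), 0.3563109040260315) [10.10150292 11.29184688 12.73084851]
cap in bin frame ((-0.647979736328125, -79.56004333496094), (34.49649429321289, 98.60453033447266), 1.0337955951690674) 52.255258126674754
21.1 [ 500.43738088 -228.13434097  134.3628169 ]
```

View pics/j_w.png

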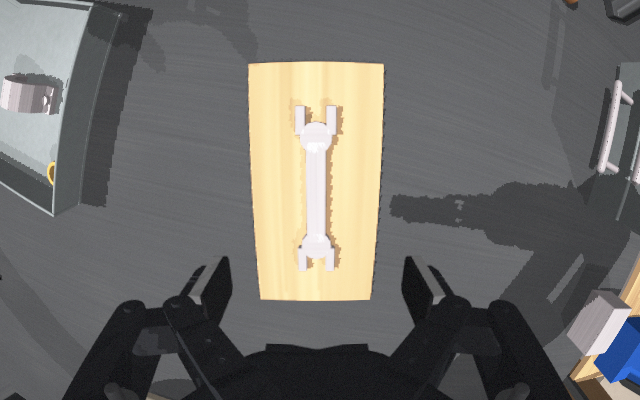

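View pics/j_s.png

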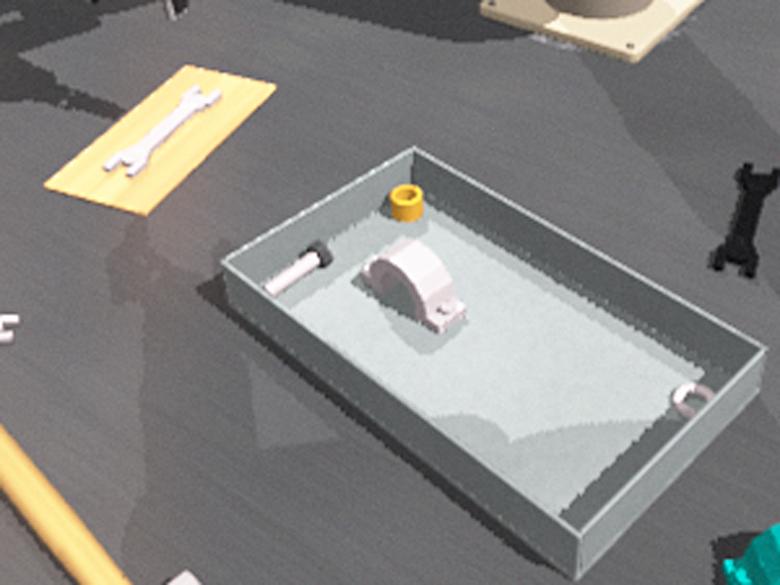

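The spanner lies centred along the board, the cap stands in the bin's clear half, and the gripper is clear of both. Handing in.

```bash
python3 -c "
from workcell import arm
print(arm.job_done())"
```

```text
the job is handed in; nothing more can be done
None
```

I stood the bearing cap in the clear half of the bin and laid the spanner on the plywood board. The job was handed in at about 21 s of the 58 s allowed. Both parts were lowered until the wrist force showed contact, and only then released.

My last checks, from the wrist and scene cameras with the gripper clear at about z = 134 mm:

| Part | Measured pose | Allowed |
|---|---|---|
| Cap, in the bin's frame | x = -0.6 mm, y = -79.6 mm, upright, top at about z = 52 mm | x within 95 mm, y from -165 to -40 mm |
| Spanner, in the board's frame | x = 1.4 mm, y = -0.4 mm, turned 0.4°, flat with its top at about z = 11–12 mm | 35 mm lengthways, 30 mm across, 17° |

- **Discrepancies:** Two readings were slightly off. The gripper showed 15.5 mm on the 18 mm shaft and 31 mm on the 32 mm crown, but neither part slipped. The wrist camera put the board's middle about 4 mm from the side view's estimate, well inside the tolerance.
- **Look-alikes:** I did not touch the black spanner, the turquoise cap or the small bench spanner.
- **Verdict:** No check failed, and the hand-in reports no verdict of its own.

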